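# Lock a supply chassis into the repair cradle with a quarter-turn clamp

## Robot

A 6-joint arm with a two-finger parallel gripper is mounted at the origin on the work surface. World frame = base frame: x ahead of the robot, y to its left, z up, the work surface at z = 0. Lengths are in m, angles in rad, forces in N, time in s.
With the tool pointing down it reaches from about 0.35 to 0.975 m from the base axis. Payload 7.1 kg.
Tool frame: the origin (TCP) lies at the very end of the fingers, on their centre line; the grasp point (between the pads) lies tcp_to_grasp behind it (tcp_to_grasp is the distance from the TCP to the grasp point, in m); z points along the fingers, y is the line along which they close (so a half turn about z gives the same grasp; the last joint's range is limited). The gripper opens to 88 mm and grips with 3 to 60 N. Pads are 20 mm wide; open, the fingers measure 115 mm over their backs; the gripper's body (75 mm by 178 mm) begins 61 mm behind the grasp point.
Start: joints at [-1.173, 0.423, 1.63, -0, 1.089, -0.019], TCP at [0.253, -0.571, 0.223] pointing down, gripper open.
Joint ranges: [-3, 3], [-0.9, 2.11], [0.09, 2.58], [-1.31, 4.45], [0.11, 2.69], [-2.54, 2.54]. Speed limits (rad/s): [2.39, 2.39, 3.01, 3.14, 3.14, 3.14].

## Interface

Orientations are given as a unit quaternion [x, y, z, w].
In Python, from bench import get_obs, get_image, camera_model, close_job, tcp_to_grasp gives the robot as it stands.
- The arm moves only by the shell command python3 -m crank 'ROWS' [FORCE]. ROWS is a JSON object of lists of equal length, an entry for each row: "travel": the shift along the tool's x, y, z in units of 60 cm (1.0 is 60 cm), a list of three; "dr": the turn, a rotation vector about the tool's x, y, z in units of 180 degrees (1.0 is 180 degrees), a list of three; "gripper": the closure, from -1 (fully open) to 1 (shut). In form: {"travel": [[dx, dy, dz], ...], "dr": [[rx, ry, rz], ...], "gripper": [gripper, ...]}. A call has 1 to 8 rows; each row is the pose to reach, as a shift and turn from the pose commanded when the call began, along the tool's axes at that moment, turning the shorter way round; what a row does not reach only later rows make up. A row lasts 1/10 s, in which the tool goes at most 50 mm and 8.59 degrees, less where a joint would pass 70% of its speed; a pose out of reach is approached as far as the arm can. A call with a number of a shift or a turn outside -1 to 1 is refused whole. A call with a gripper value outside its range is refused whole. The fingers move at their own pace and stop on an object; FORCE is the grip in N (left out, the last holds). Time passes only in rows, so rows that repeat a pose let the fingers close. It gives the time, the measured TCP pose, the force, the opening and the grip force at its end, in the units of the state.
- get_obs(): the state, without advancing time (a new reading comes with each control period).
- get_image(name): name is "scene" or "top" or "wrist"; returns the picture (420x560x3 uint8, blue, green, red); there is no depth.
- camera_model(name): a dict with "intrinsics" (3x3 intrinsics, pixels), "k1" (the pictures are not rectified: a ray, as slopes to the right and down, at radius r is drawn at 1 + k1 r^2 times it, then the intrinsics apply), "R" (3x3) and "t" (3): a world point X has camera coordinates R X + t. Camera axes: x right, y down, z forward; pixel columns grow to the right and rows downward; lengths in m; the calibration is good to about 2 mm. A picture is of the moment at which its call begins: read the wrist's pose just before it. camera_model takes no time and is no camera call; for the wrist camera it gives the pose at the moment of the call.
- close_job(): hands the job in; it is judged then, once.
The state is a dict: "time_s": time; "joint_pos": joint angles; "joint_velocities": joint speeds; "joint_efforts": joint torques, N m; "tool_pos": TCP position; "orientation": TCP orientation; "force": force on the tool from outside, world axes, zero at the start; "moment": the same for the moment, N m; "width": finger opening in m; "finger_force": force on a finger pad.
Only numpy, scipy, OpenCV 4.12 (cv2) and the standard library are available. Lean on these libraries where they do the work, as an engineer would, in place of code of your own. Each camera call takes 0.05 s, during which the arm holds its last target. There are 200 camera calls.

## Task

The power supply chassis is held in the repair cradle at one end only: fit the loose T-head clamp at its free end. The clamp is lying on its side, so first stand it upright on its head on the bench and let go of it, then take it again by its wing, drop its head lengthwise through the empty slot in the chassis floor and turn it a quarter turn clockwise, so that it is locked with its collar down flat on the chassis floor and its wing square across the slot, and let go. Do not push on the circuit board, and leave the other things on the bench where they are.

Things in the scene. Friction and masses are not known exactly. Their poses are not given: they have to be found in the camera images.
- clamp_center (a point): loose T-head clamp, about 90 g: its centre, on the axis, half-way along its 61 mm length. z runs along the axis from head to wing, x along the long side of head and wing, y across. A half turn about z looks the same. At the start it lies on its side on an edge of its head and the rim of its collar, x level, z about 26 degrees above level.
- clamp_head (a point): middle of the clamp's steel T-head, 26 mm below clamp_center (same axes). The head is 32 (x) by 16 (y) by 9 mm (z), its underside flat, 4.5 mm below this point: standing on it the clamp is stable, and rights itself from a lean of 10 degrees. Above the head a round shank, 12 mm in diameter and 15.5 mm long.
- clamp_collar (a point): middle of the underside of the clamp's round aluminium collar, 40 mm in diameter and 5 mm thick, between shank and wing; 24.5 mm above the underside of the head, 6 mm below clamp_center (same axes). Fully seated, it lies on the chassis floor, at the height of slot.
- clamp_wing (a point): middle of the clamp's black wing grip, a flat block 50 (x) by 13 (y) by 28 mm (z); 16.5 mm above clamp_center (same axes), 47 mm above the underside of the head and 17.5 mm above the collar's top. While the clamp lies on its side this point is about 28 mm above the bench.
- slot (a point): middle of the mouth of the empty slot in the chassis floor, 39 mm above the bench, in the fixed cradle: x along the slot, z up. The slot is 35 (x) by 19 mm (y), edges slightly bevelled, through 12 mm of plate, with a 27 mm space below. The seated head is 3 mm below the plate; it turns clockwise seen from above, a quarter turn to its stops (5 degrees play).
- channel_end (a point): middle of the open end of the chassis, an aluminium channel, on its floor, 45 mm along y from slot (same axes). The channel runs along y; its sides stand 36 mm either side of the middle, 30 mm high and 2 mm thick, so fingers have no room at the ends of a wing that lies along the slot. An identical clamp, already locked, is 307 mm from here.
- board: green circuit board of the supply, 68 by 160 mm, fixed in the channel 9 mm above its floor; not to be pushed on. Same axes as slot, origin on the bench right below it; the board spans y = -60 to -220 mm, with parts up to 44 mm above the channel's floor, the nearest tall one, a heat sink, at y = -96.
- meter: multimeter lying on the bench, 165 by 85 by 39 mm, origin at the centre of its underside; a bystander
- screwdriver_grip (a point): handle of a screwdriver 190 mm long, lying on the bench; a bystander
- reel: reel of solder wire standing on end, 56 mm in diameter, 42 mm high, origin at the centre of its underside; a bystander
- flux: small bottle, 40 mm in diameter, 95 mm high, origin at the centre of its underside; a bystander
- tweezers: steel tweezers lying flat, 125 mm long along x, 8 mm high, origin at the centre underneath; a bystander
- thumbscrew: black round-headed thumb screw without a T-head, standing on its head, 30 mm in diameter, 52 mm high, origin at the centre of its underside; a bystander
- dish: small round steel dish, 68 mm in diameter, 22 mm high, origin at the centre of its underside; a bystander
Things that resemble listed ones, but are neither listed nor needed, are in the scene too. What is shaped like the part that bears clamp_center but green or purple is not meant.

How it is judged:
By the outcome, as a careful person would: the job done as asked, in the order asked, and still so for the second after the job is handed in, with the robot touching nothing.
It also fails if it takes over 69 s, if anything falls off the work surface, if the arm or the gripper's body presses on something with over 40 N, if the wrist force passes 120 N, or if a joint passes its speed limit or range.

## Working session

There is one attempt and no reset: what is moved stays moved. The work goes in short steps, Python scripts to look and compute and a shell command to move; the robot and the scene stay as the last step left them, time stands still between calls to the robot, and variables do not carry over. Pictures are saved under pics/ and viewed, at most 10 in all, crops included, and the job is handed in when it is done.

```bash
mkdir -p pics
cat > h.py <<'E'
import numpy as np, cv2
from bench import *
from scipy.spatial.transform import Rotation as Rn
def proj(m,X):
    p=np.asarray(m["R"])@np.asarray(X,float)+np.asarray(m["t"]).ravel(); s=p[:2]/p[2]; s=s*(1+m["k1"]*(s@s))
    K=np.asarray(m["intrinsics"]); return K[:2,:2]@s+K[:2,2]
def ray(m,uv):
    K=np.asarray(m["intrinsics"]); d=np.linalg.solve(K[:2,:2],np.asarray(uv,float)-K[:2,2]); s=d.copy()
    for _ in range(20): s=d/(1+m["k1"]*(s@s))
    R=np.asarray(m["R"]); t=np.asarray(m["t"]).ravel(); return -R.T@t, R.T@np.r_[s,1]
def onz(m,uv,z):
    c,d=ray(m,uv); return c+d*(z-c[2])/d[2]
def tri(m1,u1,m2,u2):
    a,d=ray(m1,u1); b,e=ray(m2,u2); k=np.linalg.lstsq(np.c_[d,-e],b-a,rcond=None)[0]
    p,q=a+d*k[0],b+e*k[1]; return (p+q)/2,np.linalg.norm(p-q)
def rel(pos,R):  # rows for a target pose
    o=get_obs(); R0=Rn.from_quat(o["orientation"]); 
    return R0.inv().apply(np.asarray(pos)-o["tool_pos"])/.6, (R0.inv()*R).as_rotvec()/np.pi
E
python3 - <<'E'
from h import *
import pickle
o=get_obs(); print(tcp_to_grasp,o)
for n in("scene","top"):
    m=camera_model(n); im=get_image(n); cv2.imwrite(f"pics/{n}0.png",im); cv2.imwrite(f"pics/{n}0b.png",cv2.resize(im,(800,600),interpolation=cv2.INTER_CUBIC))
    c=-np.asarray(m["R"]).T@np.asarray(m["t"]).ravel(); print(n,c,m["k1"],m["intrinsics"])
E
```

```text
0.0187 {'time_s': 0.0, 'joint_pos': array([-1.17297582e+00,  4.23836106e-01,  1.63066748e+00, -1.46312654e-05,
        1.08856221e+00, -1.90071576e-02]), 'joint_velocities': array([-0.00062887,  0.00038757,  0.00033267,  0.00063655,  0.00014466,
       -0.00093794]), 'joint_efforts': array([-1.66329417e-03, -5.44618070e+01, -2.73666072e+01,  6.42539305e-02,
        2.27439415e-02, -1.36719823e-04]), 'tool_pos': array([ 0.25284747, -0.57098686,  0.22191349]), 'orientation': array([ 9.78359368e-01,  2.06911587e-01, -1.45041843e-04, -7.22178671e-04]), 'force': array([0.18383038, 0.08853642, 0.68048067]), 'moment': array([0.04837573, 0.0014507 , 0.00517411]), 'finger_force': 0.0, 'width': 0.08763290196751353}
scene [ 0.89368778 -0.37575187  0.69998752] -0.026085080658202718 [[455.31501411   0.         279.00332113]
 [  0.         455.31501411 211.11792883]
 [  0.           0.           1.        ]]
top [0.44889239 0.16346372 0.92891294] -0.06611886696493244 [[415.89458185   0.         275.02229371]
 [  0.         415.89458185 212.74869076]
 [  0.           0.           1.        ]]
```

View pics/top0b.png

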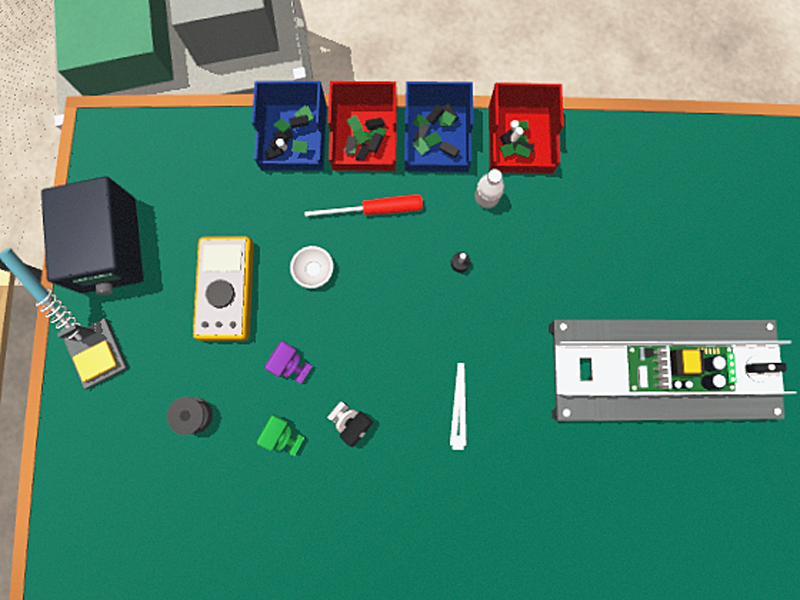

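View pics/scene0b.png

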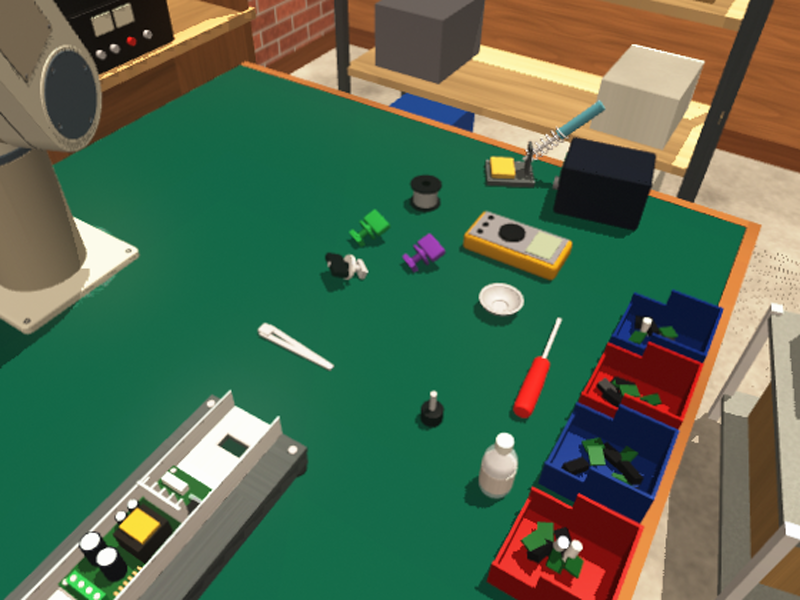

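The top view shows the clamp at about (350,422)/800, with the black wing at (356,428) and the steel head at (345,410). The slot is at (586,369). The scene view shows the wing at (337,265), the head at (360,268) and the slot at (234,445).

Run:
```python
from h import *
T=cv2.imread("pics/top0.png");S=cv2.imread("pics/scene0.png");mt,ms=camera_model("top"),camera_model("scene")
def cen(im,box,f):
    x0,x1,y0,y1=box; c=im[y0:y1,x0:x1].astype(int); m=f(c).astype(np.uint8)
    n,l,st,ce=cv2.connectedComponentsWithStats(m); k=1+np.argmax(st[1:,4]); 
    r=cv2.minAreaRect(np.argwhere(l==k)[:,::-1].astype(np.float32))
    return ce[k]+[x0,y0],st[k,4],np.array(r[0])+[x0,y0],r[1],r[2]
black=lambda c:(c.max(2)<70)&(c.max(2)-c.min(2)<25)
grey=lambda c:(c.min(2)>90)&(c.max(2)-c.min(2)<50)
f=.7
for n,im,b in(("top",T,(220,265,272,318)),("scene",S,(222,265,172,202))):
    print(n,cen(im,b,black),cen(im,b,grey))
dark=lambda c:c.max(2)<150
s=cen(T,(398,424,245,275),dark); print("slot",s)
m=(T[245:275,398:424].max(2)); print(m[::3])
for z in(.039,): print(onz(mt,s[2],z))
# check: floor-level
s2=cen(S,(148,182,296,326),dark); print(s2,onz(ms,s2[2],.039),tri(mt,s[2],ms,s2[2]))
w,h=(cen(T,(220,265,272,318),q)[2] for q in(black,grey)); w2,h2=(cen(S,(222,265,172,202),q)[2] for q in(black,grey))
print("wing",tri(mt,w,ms,w2),onz(mt,w,.028),"head",tri(mt,h,ms,h2),onz(mt,h,.01))
a=np.hstack([cv2.resize(T[265:325,210:280],(400,343)),cv2.resize(S[165:210,215:270],(400,327))[:343] if 0 else cv2.resize(S[160:212,215:276],(400,343))]);cv2.imwrite("pics/crop1.png",a)
```

```text
top (array([248.56313993, 299.7337884 ]), np.int32(293), array([247.98514938, 299.35148621]), (14.77554702758789, 23.359437942504883), 39.289405822753906) (array([238.54751131, 290.80090498]), np.int32(221), array([238.46685219, 290.87016678]), (14.642894744873047, 18.508024215698242), 41.987213134765625)
scene (array([236.2513369 , 185.63636364]), np.int32(187), array([236.53448296, 185.08620644]), (19.869400024414062, 12.812978744506836), 68.19859313964844) (array([248.78409091, 186.27272727]), np.int32(176), array([249.06358337, 185.91329575]), (17.486576080322266, 14.749547958374023), 81.25383758544922)
slot (array([409.61788618, 258.15447154]), np.int32(123), array([410. , 258.5]), (15.0, 8.0), 90.0)
[[248 248 248 248 248 248 248 248 248 248 248 248 248 248 248 248 248 248
  248 248 248 248 248 248 248 248]
 [247 247 247 247 247 247 247 248 250 250 251 251 250 250 250 249 248 247
  247 247 247 247 247 247 247 247]
 [247 247 247 247 247 248 255 230  43  58  64  63  65  65  48  44 250 254
  248 247 246 246 246 246 246 246]
 [247 247 247 247 247 248 255 237  56  75 106 129 128 133 
[... 555 characters left out ...]
7 247
  247 247 247 247 247 247 247 247]
 [247 247 247 247 247 247 247 247 247 247 247 247 247 247 247 247 247 247
  247 247 247 247 247 247 247 247]]
[ 0.50807188 -0.10469662  0.039     ]
(array([162.85714286, 311.71428571]), np.int32(175), array([162.86764622, 311.72058678]), (18.69334602355957, 9.946917533874512), 30.963756561279297) [ 0.51088929 -0.10332089  0.039     ] (array([ 0.50920167, -0.1038839 ,  0.03819518]), np.float64(0.0029775453089102674))
wing (array([0.4165966 , 0.24002173, 0.02833076]), np.float64(0.002165098896647458)) [0.41574299 0.23936799 0.028     ] head (array([0.43426279, 0.26245073, 0.01784464]), np.float64(0.003360210051493178)) [0.4328095  0.26224575 0.01      ]
```

View pics/crop1.png

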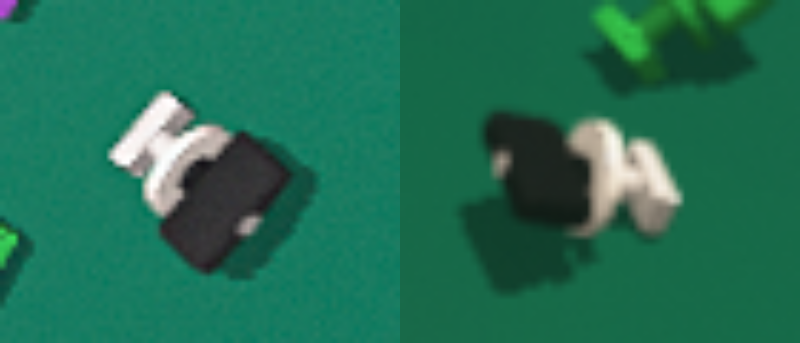

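The crop confirms the layout: the wing is at the lower right and the head at the upper left, so the axis points from head to wing towards −x,−y. The measured wing height of 28 mm matches the task.

I'll grip the wing across its 50 mm length with the tool tilted 32° one way. Rotating 64° about the closing line then stands it up, leaving the tool tilted 32° the other way.

```bash
cat >> h.py <<'E'
def frame(y,z):
    z=np.array(z,float)/np.linalg.norm(z); y=np.array(y,float); y-=z*(y@z); y/=np.linalg.norm(y); return Rn.from_matrix(np.c_[np.cross(y,z),y,z])
def tilted(wing,zh,ang):  # tool y = clamp x, tool z at ang (deg) in plane (zh, up)
    zh=np.r_[np.array(zh)/np.hypot(*zh),0]; a=np.radians(ang); z=np.cos(a)*zh+np.r_[0,0,np.sin(a)]
    return frame(np.cross([0,0,1],zh)*-1 if 0 else np.cross(zh,[0,0,1])*-1,z),z
E
python3 - <<'E'
from h import *
w=np.array([.4165,.2397,.028])
R,z=tilted(w,(-.64,-.77),-122); print(R.as_matrix().round(2))
p=w-z*(.11-tcp_to_grasp); print(p); print(rel(p,R))
E
```

```text
[[ 0.54  0.77  0.34]
 [ 0.65 -0.64  0.41]
 [ 0.53  0.   -0.85]]
[0.38557439 0.20249263 0.10542679]
(array([ 0.72416554, -1.08902831,  0.19576522]), array([ 0.04051914,  0.17448652, -0.14285671]))
```

```bash
python3 -m crank '{"travel":[[0.36,-0.55,0],[0.36,-0.55,0],[0.36,-0.55,0],[0.36,-0.55,0],[0.36,-0.55,0],[0.36,-0.55,0],[0.36,-0.55,0],[0.36,-0.55,0]],"dr":[[0,0,0],[0,0,0],[0,0,0],[0,0,0],[0,0,0],[0,0,0],[0,0,0],[0,0,0]],"gripper":[-1,-1,-1,-1,-1,-1,-1,-1]}' 45
python3 - <<'E'
from h import *
w=np.array([.4165,.2397,.028])
R,z=tilted(w,(-.64,-.77),-122); print(rel(w-z*(.11-tcp_to_grasp),R), get_obs()["joint_pos"])
E
```

```text
time_s: 0.9
tool_pos: [0.3165, -0.1801, 0.2226]
orientation: [0.978, 0.207, -0.0, -0.0]
force: [-0.2, 0.5, -0.8]
width: 0.0879
finger_force: 0.0
(array([ 0.36328997, -0.53654616,  0.19538522]), array([ 0.04086797,  0.17456043, -0.14287395])) [-5.50296283e-01  2.26687921e-02  2.16337811e+00  2.26243587e-04
  9.55792248e-01  6.03930031e-01]
```

```bash
python3 -m crank '{"travel":[[0.363,-0.537,0.195],[0.363,-0.537,0.195],[0.363,-0.537,0.195],[0.363,-0.537,0.195],[0.363,-0.537,0.195],[0.363,-0.537,0.195],[0.363,-0.537,0.195],[0.363,-0.537,0.195]],"dr":[[0.041,0.175,-0.143],[0.041,0.175,-0.143],[0.041,0.175,-0.143],[0.041,0.175,-0.143],[0.041,0.175,-0.143],[0.041,0.175,-0.143],[0.041,0.175,-0.143],[0.041,0.175,-0.143]],"gripper":[-1,-1,-1,-1,-1,-1,-1,-1]}'
python3 - <<'E'
from h import *
w=np.array([.4165,.2397,.028])
R,z=tilted(w,(-.64,-.77),-122); print(rel(w-z*(.11-tcp_to_grasp),R), get_obs()["joint_pos"])
E
```

```text
time_s: 1.7
tool_pos: [0.3788, 0.1573, 0.1189]
orientation: [0.87, 0.408, 0.25, -0.117]
force: [2.5, 0.2, 2.1]
width: 0.0879
finger_force: 0.0
(array([ 0.04322207, -0.03957499,  0.05353861]), array([ 0.0003723 , -0.00033759, -0.00036033])) [ 0.07014089  0.26608253  2.45560814  1.54587632  0.3927669  -0.69618663]
```

```bash
python3 -m crank '{"travel":[[0.04,-0.035,0.048],[0.04,-0.035,0.048],[0.04,-0.035,0.048]],"dr":[[0,0,0],[0,0,0],[0,0,0]],"gripper":[-1,-1,-1]}'
python3 - <<'E'
from h import *
w=np.array([.4165,.2397,.028])
R,z=tilted(w,(-.64,-.77),-122); print(rel(w-z*(.11-tcp_to_grasp),R), get_obs()["joint_pos"])
m=camera_model("wrist"); im=get_image("wrist"); cv2.imwrite("pics/w1.png",im)
print(proj(m,w),proj(m,w+[.0385*.64,.0385*.77,-.0186])) 
import pickle; pickle.dump(m,open("w1.pkl","wb"))
E
```

```text
time_s: 2.0
tool_pos: [0.3844, 0.1986, 0.1076]
orientation: [0.869, 0.411, 0.25, -0.118]
force: [0.4, -0.0, 0.0]
width: 0.0881
finger_force: 0.0
(array([ 0.00342927, -0.00258254,  0.00639881]), array([-0.00091212, -0.00037419,  0.00147458])) [ 0.2091658   0.31577387  2.43332368  1.74789572  0.34313237 -0.78252132]
[278.64051837 206.95420572] [278.97822451 170.93957935]
```

View pics/w1.png

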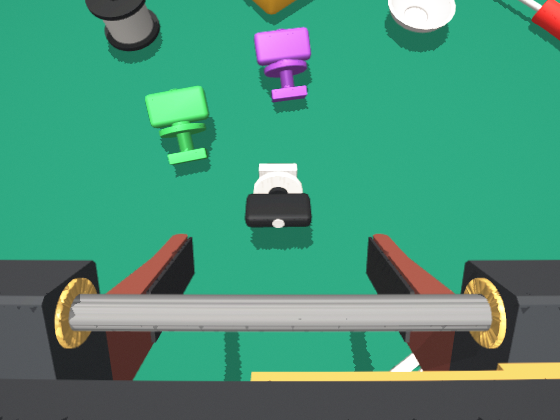

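The wrist view shows the wing centred at (278,210) and the head at (278,172), both within about 3 px of my prediction and square to the tool. I'll descend and grip.

```bash
python3 -m crank '{"travel":[[0.003,-0.002,0.06],[0.003,-0.002,0.12],[0.003,-0.002,0.17],[0.003,-0.002,0.187],[0.003,-0.002,0.187],[0.003,-0.002,0.187]],"dr":[[0,0,0],[0,0,0],[0,0,0],[0,0,0],[0,0,0],[0,0,0]],"gripper":[-1,-1,-1,-1,-1,-1]}' 45
python3 - <<'E'
from h import *
w=np.array([.4165,.2397,.028])
R,z=tilted(w,(-.64,-.77),-122); print(rel(w+z*(-.002+tcp_to_grasp),R))
E
python3 -m crank '{"travel":[[0,0,0],[0,0,0],[0,0,0],[0,0,0],[0,0,0],[0,0,0],[0,0,0],[0,0,0]],"dr":[[0,0,0],[0,0,0],[0,0,0],[0,0,0],[0,0,0],[0,0,0],[0,0,0],[0,0,0]],"gripper":[1,1,1,1,1,1,1,1]}' 45
```

```text
time_s: 2.65
tool_pos: [0.424, 0.2436, 0.0145]
orientation: [0.87, 0.407, 0.251, -0.117]
force: [-0.1, -0.2, 0.4]
width: 0.0879
finger_force: 0.0
(array([ 0.00089321, -0.00546133,  0.00189406]), array([ 0.00040906, -0.00075326, -0.00044041]))
time_s: 3.45
tool_pos: [0.4237, 0.2454, 0.0141]
orientation: [0.87, 0.409, 0.251, -0.118]
force: [-1.0, -1.3, 3.6]
width: 0.0502
finger_force: 45.0
```

```bash
python3 -m crank '{"travel":[[0.04,0,-0.06],[0.053,0,-0.085],[0.053,0,-0.085],[0.053,0,-0.085],[0.053,0,-0.085],[0.053,0,-0.085],[0.053,0,-0.085],[0.053,0,-0.085]],"dr":[[0,0,0],[0,-0.04,0],[0,-0.08,0],[0,-0.13,0],[0,-0.17,0],[0,-0.21,0],[0,-0.26,0],[0,-0.3,0]],"gripper":[1,1,1,1,1,1,1,1]}'
python3 - <<'E'
from h import *
w=np.array([.4165,.2397,.047+.04])
R,z=tilted(w,(-.64,-.77),-58); print(rel(w+z*(-.002+tcp_to_grasp),R),get_obs()["joint_pos"])
E
```

```text
time_s: 4.25
tool_pos: [0.4138, 0.2589, 0.0713]
orientation: [0.886, 0.434, 0.11, -0.119]
force: [-0.4, 0.0, -0.8]
width: 0.0499
finger_force: 45.0
(array([-0.03446443,  0.02159492, -0.016101  ]), array([-0.03534447, -0.27364482,  0.02131497])) [0.37435675 0.43942607 2.17063662 0.6817215  0.40997319 0.42123889]
```

```bash
python3 -m crank '{"travel":[[-0.034,0.022,-0.016],[-0.034,0.022,-0.016],[-0.034,0.022,-0.016],[-0.034,0.022,-0.016],[-0.034,0.022,-0.016],[-0.034,0.022,-0.016],[-0.034,0.022,-0.016],[-0.034,0.022,-0.016]],"dr":[[-0.035,-0.274,0.021],[-0.035,-0.274,0.021],[-0.035,-0.274,0.021],[-0.035,-0.274,0.021],[-0.035,-0.274,0.021],[-0.035,-0.274,0.021],[-0.035,-0.274,0.021],[-0.035,-0.274,0.021]],"gripper":[1,1,1,1,1,1,1,1]}'
python3 - <<'E'
from h import *
w=np.array([.4165,.2397,.047+.04])
R,z=tilted(w,(-.64,-.77),-58); print(rel(w+z*(-.002+tcp_to_grasp),R),get_obs()["joint_pos"])
E
```

```text
time_s: 5.05
tool_pos: [0.4119, 0.2347, 0.0714]
orientation: [0.87, 0.41, -0.249, 0.117]
force: [0.2, -0.3, -0.5]
width: 0.0498
finger_force: 45.0
(array([-0.00418853,  0.00057093, -0.00024286]), array([ 2.18997834e-05, -2.52584148e-04,  9.51434060e-04])) [ 0.59067456  0.69534068  1.70743894 -0.15684973  1.28137018  1.36782546]
```

Run:
```python
from h import *
w=np.array([.4165,.2397,.087])
S=get_image("scene"); ms=camera_model("scene"); W=get_image("wrist")
for d in(0,-.0425,-.047): print(proj(ms,w+[0,0,d]).round(1))
u=proj(ms,w-[0,0,.02]).astype(int); c=S[u[1]-45:u[1]+45,u[0]-60:u[0]+60]; print(u)
cv2.imwrite("pics/crop2.png",np.hstack([cv2.resize(c,(400,300),interpolation=cv2.INTER_CUBIC),cv2.resize(W,(400,300))]))
```

```text
[234.7 164.6]
[235.6 179.7]
[235.7 181.2]
[235 171]
```

View pics/crop2.png

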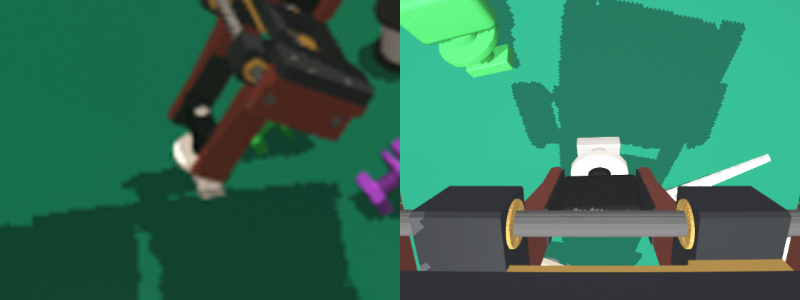

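Run:
```python
from h import *
o=get_obs(); R=Rn.from_quat(o["orientation"]); z=R.apply([0,0,1]); x=R.apply([0,1,0])
g=o["tool_pos"]-z*(tcp_to_grasp-.002)
m=camera_model("wrist"); im=get_image("wrist")
for lean in(-10,0,10):
    Rl=Rn.from_rotvec(x*np.radians(lean)); a=Rl.apply([0,0,1.]); y=np.cross(a,x)
    for s in(-1,1): print(lean,s,"under edge",proj(m,g-a*.047+y*s*.008).round(1),"top edge",proj(m,g-a*.038+y*s*.008).round(1),"collar rim",proj(m,g-a*.0175+y*s*.02).round(1))
c=im[170:260,277].astype(int); print([(170+i,*v) for i,v in enumerate(c.tolist())][::2])
```

```text
-10 -1 under edge [280.9 220.1] top edge [281. 230.] collar rim [280.9 271.8]
-10 1 under edge [281.  197.5] top edge [281. 207.] collar rim [281.  211.9]
0 -1 under edge [281. 208.] top edge [281.  219.7] collar rim [280.9 263. ]
0 1 under edge [281.  187.3] top edge [281.  199.1] collar rim [281.1 212. ]
10 -1 under edge [281.  196.7] top edge [281.  210.2] collar rim [280.9 254.5]
10 1 under edge [281.  178.6] top edge [281.  192.7] collar rim [281.1 214. ]
[(170, 99, 126, 41), (172, 99, 126, 40), (174, 99, 125, 39), (176, 99, 126, 38), (178, 99, 125, 39), (180, 99, 125, 40), (182, 99, 126, 40), (184, 98, 125, 39), (186, 99, 126, 40), (188, 99, 126, 39), (190, 99, 126, 40), (192, 174, 183, 171), (194, 203, 208, 217), (196, 211, 218, 223), (198, 219, 223, 228), (200, 219, 222, 228), (202, 241, 243, 247), (204, 248, 250, 252), (206, 225, 230, 235), (208, 218, 222, 226), (210, 225, 232, 238), (212, 234, 241, 245), (214, 235, 242, 246), (216, 242, 247, 250), (218, 254, 255, 255), (220, 253, 254, 255), (222, 253, 254, 255), (224, 253, 254, 255), (226, 253, 254, 255), (228, 253, 254, 255), (230, 253, 254, 255), (232, 253, 254, 255), (234, 165, 172, 178), (236, 41, 41, 38), (238, 45, 42, 42), (240, 45, 43, 43), (242, 51, 50, 48), (244, 51, 49, 48), (246, 39, 37, 36), (248, 44, 43, 41), (250, 43, 42, 42), (252, 42, 41, 40), (254, 43, 40, 40), (256, 44, 43, 42), (258, 43, 41, 40)]
```

The head's lower edge appears at row 191.5 and its upper edge at 201.5. That means the clamp leans about 3°, well inside the 10° it rights itself from. Lowering.

```bash
python3 -m crank '{"travel":[[0.012,0,0.019],[0.022,0,0.036],[0.03,0,0.048],[0.031,0,0.049],[0.031,0,0.049]],"dr":[[0,0,0],[0,0,0],[0,0,0],[0,0,0],[0,0,0]],"gripper":[1,1,1,1,1]}'
python3 -m crank '{"travel":[[0.0009,0,0.0014],[0.0018,0,0.0028],[0.0018,0,0.0028],[0.0018,0,0.0028]],"dr":[[0,0,0],[0,0,0],[0,0,0],[0,0,0]],"gripper":[1,1,1,1]}'
```

```text
time_s: 5.7
tool_pos: [0.4118, 0.2336, 0.0379]
orientation: [0.87, 0.409, -0.249, 0.116]
force: [0.7, 0.1, -0.2]
width: 0.0499
finger_force: 45.0
time_s: 6.1
tool_pos: [0.4121, 0.234, 0.0364]
orientation: [0.87, 0.409, -0.248, 0.116]
force: [0.5, 0.2, -1.4]
width: 0.0496
finger_force: 45.0
```

```bash
python3 -m crank '{"travel":[[0.0009,0,0.0014],[0.0018,0,0.0028],[0.0018,0,0.0028],[0.0018,0,0.0028]],"dr":[[0,0,0],[0,0,0],[0,0,0],[0,0,0]],"gripper":[1,1,1,1]}'
python3 -m crank '{"travel":[[0.0009,0,0.0014],[0.0009,0,0.0014],[0.0009,0,0.0014]],"dr":[[0,0,0],[0,0,0],[0,0,0]],"gripper":[1,1,1]}'
```

```text
time_s: 6.5
tool_pos: [0.412, 0.2339, 0.0342]
orientation: [0.87, 0.409, -0.249, 0.116]
force: [-0.0, -0.4, -1.0]
width: 0.0499
finger_force: 45.0
time_s: 6.8
tool_pos: [0.412, 0.2339, 0.0332]
orientation: [0.87, 0.409, -0.249, 0.116]
force: [0.0, -1.1, -1.4]
width: 0.0503
finger_force: 45.0
```

```bash
python3 -m crank '{"travel":[[0.0009,0,0.0014],[0.0009,0,0.0014],[0.0009,0,0.0014]],"dr":[[0,0,0],[0,0,0],[0,0,0]],"gripper":[1,1,1]}'
python3 -m crank '{"travel":[[0.0009,0,0.0014],[0.0009,0,0.0014],[0.0009,0,0.0014]],"dr":[[0,0,0],[0,0,0],[0,0,0]],"gripper":[1,1,1]}'
```

```text
time_s: 7.1
tool_pos: [0.4121, 0.2339, 0.0322]
orientation: [0.87, 0.409, -0.249, 0.116]
force: [-0.6, -0.4, -0.7]
width: 0.0501
finger_force: 45.0
time_s: 7.4
tool_pos: [0.4121, 0.234, 0.0315]
orientation: [0.87, 0.409, -0.249, 0.116]
force: [-1.3, 0.9, 3.6]
width: 0.0499
finger_force: 45.0
```

```bash
python3 -m crank '{"travel":[[0,0,0],[0,0,0],[0,0,0],[0,0,0],[0,0,-0.03],[0,0,-0.1],[0,0,-0.17],[0,0,-0.2]],"dr":[[0,0,0],[0,0,0],[0,0,0],[0,0,0],[0,0,0],[0,0,0],[0,0,0],[0,0,0]],"gripper":[-0.6,-0.7,-1,-1,-1,-1,-1,-1]}'
python3 - <<'E'
from h import *
o=get_obs(); w=np.array([.4165,.2397])
R=frame([np.cos(np.radians(50)),np.sin(np.radians(50)),0],[0,0,-1]); print(R.as_matrix().round(2),rel([*w,.20],R),o["joint_pos"])
cv2.imwrite("pics/s3.png",get_image("scene")[130:230,160:310].repeat(4,0).repeat(4,1))
E
```

```text
time_s: 8.2
tool_pos: [0.4549, 0.2847, 0.1361]
orientation: [0.871, 0.409, -0.246, 0.116]
force: [1.1, -0.5, 0.4]
width: 0.088
finger_force: 0.0
[[-0.77  0.64  0.  ]
 [ 0.64  0.77  0.  ]
 [ 0.    0.   -1.  ]] (array([-0.13971965, -0.0013816 , -0.03918079]), array([-0.13678499,  0.13767225, -0.4844365 ])) [ 0.61557207  0.67247632  1.54174718 -0.13732146  1.4634824   1.36030478]
```

View pics/s3.png

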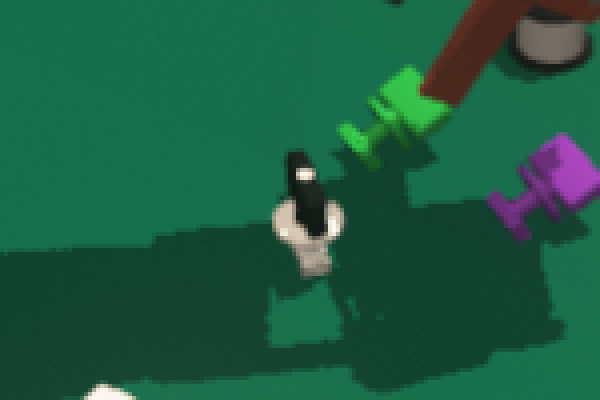

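The clamp stands upright and free, with its wing at about (308,190) in the crop. Next I go above it with the tool pointing down and the fingers across the wing's 13 mm.

```bash
python3 -m crank '{"travel":[[-0.05,0,-0.08],[-0.14,0,-0.04],[-0.14,0,-0.04],[-0.14,0,-0.04],[-0.14,0,-0.04],[-0.14,0,-0.04],[-0.14,0,-0.04],[-0.14,0,-0.04]],"dr":[[-0.137,0.138,-0.484],[-0.137,0.138,-0.484],[-0.137,0.138,-0.484],[-0.137,0.138,-0.484],[-0.137,0.138,-0.484],[-0.137,0.138,-0.484],[-0.137,0.138,-0.484],[-0.137,0.138,-0.484]],"gripper":[-1,-1,-1,-1,-1,-1,-1,-1]}'
python3 - <<'E'
from h import *
o=get_obs(); w=np.array([.4165,.2397])
R=frame([np.cos(np.radians(50)),np.sin(np.radians(50)),0],[0,0,-1]); print(rel([*w,.20],R))
E
```

```text
time_s: 9.05
tool_pos: [0.4143, 0.2369, 0.1971]
orientation: [0.521, 0.849, -0.075, 0.033]
force: [-0.9, -0.2, -0.8]
width: 0.088
finger_force: 0.0
(array([ 0.00170063,  0.00493319, -0.00551512]), array([-0.03789849,  0.03639152, -0.12799139]))
```

```bash
python3 -m crank '{"travel":[[0,0.005,-0.005],[0,0.005,-0.005],[0,0.005,-0.005],[0,0.005,-0.005],[0,0.005,-0.005]],"dr":[[-0.038,0.036,-0.128],[-0.038,0.036,-0.128],[-0.038,0.036,-0.128],[-0.038,0.036,-0.128],[-0.038,0.036,-0.128]],"gripper":[-1,-1,-1,-1,-1]}'
python3 - <<'E'
from h import *
import pickle
o=get_obs(); m=camera_model("wrist"); im=get_image("wrist"); cv2.imwrite("pics/w4.png",im)
print(o["tool_pos"],Rn.from_quat(o["orientation"]).as_matrix().round(4).tolist(),o["joint_pos"])
w=np.array([.4165,.2397,.061]); print(proj(m,w)); pickle.dump(m,open("w4.pkl","wb"))
b=((im.max(2)<75)&(im.max(2).astype(int)-im.min(2)<25)).astype(np.uint8)
u=proj(m,w).astype(int); x0,y0=u-90; x0,y0=max(x0,0),max(y0,0); b=b[y0:u[1]+90,x0:u[0]+90]
n,l,st,ce=cv2.connectedComponentsWithStats(b)
for k in range(1,n):
    if st[k,4]>100: r=cv2.minAreaRect(np.argwhere(l==k)[:,::-1].astype(np.float32)); print(st[k],ce[k]+[x0,y0],r[0][0]+x0,r[0][1]+y0,r[1:])
E
```

```text
time_s: 9.55
tool_pos: [0.4176, 0.2386, 0.2002]
orientation: [0.347, 0.938, -0.001, 0.001]
force: [1.2, -0.2, -0.5]
width: 0.0879
finger_force: 0.0
[0.41759877 0.23860425 0.20015473] [[-0.7591, 0.651, 0.0012], [0.651, 0.7591, -0.0036], [-0.0033, -0.002, -1.0]] [ 0.49678014  0.24339842  1.95973337 -0.0046591   0.93914269 -0.36235079]
[279.47337763 194.35467378]
[ 85  59  14  28 167] [279.30538922 176.22754491] 280.5 176.5 ((27.0, 13.0), 90.0)
[ 86  91  13  23 239] [280.61506276 207.30125523] 281.0 206.0 ((22.0, 12.0), 90.0)
[  0 133   5  44 160] [190.475  259.1125] 191.0 258.5 ((43.0, 4.0), 90.0)
```

View pics/w4.png

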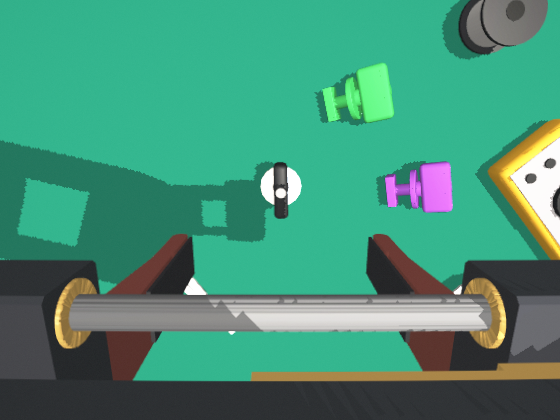

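The view shows the standing clamp's wing spanning (280.5,162–219), with its bright nub at (281,193). It is square to the tool and within 2 px of the prediction, so I'll descend and grip.

Run:
```python
from h import *
import pickle
m=pickle.load(open("w4.pkl","rb")); print(onz(m,(281,193),.061),onz(m,(280.5,190.5),.06))
p=onz(m,(280.8,192.5),.061); R=frame([np.cos(np.radians(50)),np.sin(np.radians(50)),0],[0,0,-1]); print(rel([*p[:2],.0365],R))
```

```text
[0.41644913 0.24154849 0.061     ] [0.4145775  0.24256331 0.06      ]
(array([0.00607752, 0.0019934 , 0.2728549 ]), array([-0.00054631,  0.001045  , -0.00310865]))
```

```bash
python3 -m crank '{"travel":[[0.005,0.002,0.08],[0.005,0.002,0.16],[0.005,0.002,0.23],[0.005,0.002,0.265],[0.005,0.002,0.273],[0.005,0.002,0.273],[0.005,0.002,0.273]],"dr":[[0,0,-0.003],[0,0,-0.003],[0,0,-0.003],[0,0,-0.003],[0,0,-0.003],[0,0,-0.003],[0,0,-0.003]],"gripper":[-0.5,0,0.3,0.3,0.3,0.3,0.3]}' 50
python3 -m crank '{"travel":[[0,0,0],[0,0,0],[0,0,0],[0,0,0],[0,0,0],[0,0,0]],"dr":[[0,0,0],[0,0,0],[0,0,0],[0,0,0],[0,0,0],[0,0,0]],"gripper":[0.6,1,1,1,1,1]}'
```

```text
time_s: 10.3
tool_pos: [0.4175, 0.2424, 0.0377]
orientation: [0.341, 0.94, -0.0, 0.002]
force: [0.2, -0.6, 0.1]
width: 0.0354
finger_force: 0.0
time_s: 10.9
tool_pos: [0.4173, 0.242, 0.0376]
orientation: [0.34, 0.94, -0.0, 0.002]
force: [-0.7, -0.1, 8.2]
width: 0.0128
finger_force: 50.0
```

```bash
python3 -m crank '{"travel":[[0,0,-0.05],[0,0,-0.12],[0,0,-0.19],[0,0,-0.25],[0,0,-0.25]],"dr":[[0,0,0],[0,0,0],[0,0,0],[0,0,0],[0,0,0]],"gripper":[1,1,1,1,1]}'
python3 - <<'E'
from h import *
print(rel([.559,-.104,.19],frame([0,1,0],[0,0,-1])))
E
```

```text
time_s: 11.4
tool_pos: [0.419, 0.2434, 0.1914]
orientation: [0.341, 0.94, 0.003, 0.004]
force: [0.4, 1.2, -1.6]
width: 0.0127
finger_force: 50.0
(array([-0.54994423, -0.29539884,  0.00336343]), array([ 0.0017904 ,  0.00274253, -0.2212076 ]))
```

```bash
python3 -m crank '{"travel":[[-0.55,-0.295,0],[-0.55,-0.295,0],[-0.55,-0.295,0],[-0.55,-0.295,0],[-0.55,-0.295,0],[-0.55,-0.295,0],[-0.55,-0.295,0],[-0.55,-0.295,0]],"dr":[[0,0.002,-0.221],[0,0.002,-0.221],[0,0.002,-0.221],[0,0.002,-0.221],[0,0.002,-0.221],[0,0.002,-0.221],[0,0.002,-0.221],[0,0.002,-0.221]],"gripper":[1,1,1,1,1,1,1,1]}'
python3 -m crank '{"travel":[[0,0,0],[0,0,0]],"dr":[[0,0,0],[0,0,0]],"gripper":[1,1]}'
python3 - <<'E'
from h import *
import pickle
o=get_obs(); m=camera_model("wrist"); im=get_image("wrist"); cv2.imwrite("pics/w5.png",im); pickle.dump((m,o),open("w5.pkl","wb"))
print(rel([.559,-.104,.19],frame([0,1,0],[0,0,-1])),o["joint_pos"],proj(m,[.509,-.104,.039]))
E
```

```text
time_s: 12.2
tool_pos: [0.5536, -0.1004, 0.1864]
orientation: [0.0, 1.0, 0.0, -0.003]
force: [0.2, 0.8, -1.0]
width: 0.0129
finger_force: 50.0
time_s: 12.4
tool_pos: [0.5531, -0.0994, 0.1863]
orientation: [0.002, 1.0, 0.0, -0.003]
force: [-0.7, 0.1, -1.1]
width: 0.0129
finger_force: 50.0
(array([-0.01038505, -0.00952864, -0.00607036]), array([ 0.00026769, -0.00205233, -0.00048624])) [-1.98632836e-01  3.80032227e-01  1.79537908e+00 -6.11394485e-04
  9.72351580e-01 -1.76592840e+00] [273.45587278 146.56024903]
```

View pics/w5.png

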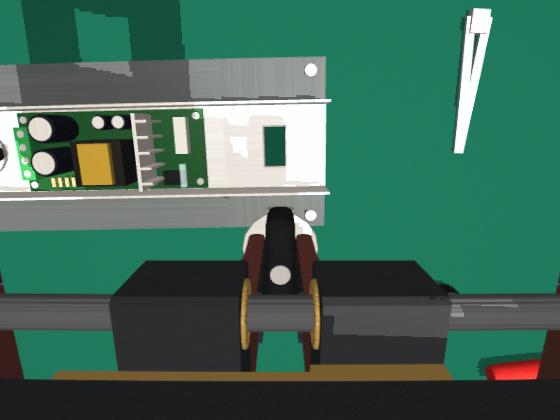

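Run:
```python
from h import *
import pickle
m,o=pickle.load(open("w5.pkl","rb")); im=cv2.imread("pics/w5.png")
x0,y0=250,110; c=im[y0:182,x0:300].max(2); k=(c<150).astype(np.uint8)
n,l,st,ce=cv2.connectedComponentsWithStats(k); j=1+np.argmax(st[1:,4]); print(st[j],st[j,:2]+[x0,y0]); 
P=np.argwhere(l==j)[:,::-1]; q=np.array([onz(m,p+[x0,y0],.039)[:2] for p in P]); r=cv2.minAreaRect((q*1000).astype(np.float32)); print(r, cv2.boxPoints(r).round(1).tolist())
# side lines: upper rims of channel z=.069
for (r0,r1) in((92,112),(180,204)):
    pts=[]
    for u in range(215,325,5):
        col=im[r0:r1,u].max(2 if 0 else 1).astype(int); g=np.abs(np.diff(col)); pts.append((u,r0+np.argmax(col)+0.))
    w=np.array([onz(m,p,.069)[:2] for p in pts]); f=np.polyfit(w[:,1],w[:,0],1); print("side",f,np.std(w[:,0]-np.polyval(f,w[:,1])))
# open end edge of floor x~326
pts=[]
for v in range(112,182,4):
    col=im[v,312:340].max(1).astype(int); pts.append((312+np.argmin(np.diff(col))+.5,v))
w=np.array([onz(m,p,.039)[:2] for p in pts]); f=np.polyfit(w[:,0],w[:,1],1); print("end",f, w.mean(0))
g=im[262:290,266:296]; t=((g.min(2)>140)).astype(np.uint8); n,l,st,ce=cv2.connectedComponentsWithStats(t); j=1+np.argmax(st[1:,4]); nb=ce[j]+[266,262]; print("nub",st[j],nb)
R=Rn.from_quat(o["orientation"]); N=onz(m,nb,o["tool_pos"][2]+.0234); print(N-o["tool_pos"],R.inv().apply(N-o["tool_pos"]),R.as_matrix().round(4))
```

```text
[ 14  16  22  40 821] [264 126]
((508.5638427734375, -103.45207977294922), (34.404380798339844, 18.830453872680664), 1.7812420129776) [[491.1000061035156, -94.5999984741211], [491.70001220703125, -113.4000015258789], [526.0999755859375, -112.30000305175781], [525.5, -93.5]]
side [-0.01481997  0.46991837] 0.00021238271300570976
side [-0.02451948  0.53335689] 0.0032641421697195343
end [ 0.02686909 -0.07121941] [ 0.50890843 -0.0575455 ]
nub [  4   4  20  19 298] [279.68456376 274.75503356]
[0.00016874 0.00072601 0.0234    ] [-2.25186259e-05  7.42992199e-04 -2.34000646e-02] [[-1.0e+00  3.2e-03 -6.1e-03]
 [ 3.2e-03  1.0e+00  7.0e-04]
 [ 6.2e-03  7.0e-04 -1.0e+00]]
```

The slot sits at (274,146) in the view, which casts to (508.6,−103.5) mm and measures 34.4×18.8 mm, matching the given size. Its yaw is about +1.3°, and the clamp's nub is within 1 mm of the tool axis.

```bash
python3 -m crank '{"travel":[[0.0745,-0.008,0],[0.0745,-0.008,0.03],[0.0745,-0.008,0.09],[0.0745,-0.008,0.14],[0.0745,-0.008,0.165],[0.0745,-0.008,0.17],[0.0745,-0.008,0.17],[0.0745,-0.008,0.17]],"dr":[[0,-0.002,-0.0083],[0,-0.002,-0.0083],[0,-0.002,-0.0083],[0,-0.002,-0.0083],[0,-0.002,-0.0083],[0,-0.002,-0.0083],[0,-0.002,-0.0083],[0,-0.002,-0.0083]],"gripper":[1,1,1,1,1,1,1,1]}'
python3 - <<'E'
from h import *
a=np.radians(1.3);o=get_obs();print(o["tool_pos"],rel([.5084,-.1042,o["tool_pos"][2]],frame([-np.sin(a),np.cos(a),0],[0,0,-1])))
E
```

```text
time_s: 13.25
tool_pos: [0.5094, -0.1027, 0.0867]
orientation: [-0.013, 1.0, -0.0, 0.002]
force: [0.4, -0.1, -1.1]
width: 0.0128
finger_force: 50.0
[ 0.50935219 -0.10268118  0.08672459] (array([ 1.65390739e-03, -2.48814460e-03, -5.40671062e-06]), array([-5.54514538e-05,  1.12747485e-03,  1.26596698e-03]))
```

```bash
python3 -m crank '{"travel":[[0.0016,-0.0025,0],[0.0016,-0.0025,0.01],[0.0016,-0.0025,0.012],[0.0016,-0.0025,0.012]],"dr":[[0,0.001,0.001],[0,0.001,0.001],[0,0.001,0.001],[0,0.001,0.001]],"gripper":[1,1,1,1]}'
python3 -m crank '{"travel":[[0,0,0.003],[0,0,0.006],[0,0,0.009],[0,0,0.009]],"dr":[[0,0,0],[0,0,0],[0,0,0],[0,0,0]],"gripper":[1,1,1,1]}'
```

```text
time_s: 13.65
tool_pos: [0.5078, -0.1048, 0.0786]
orientation: [-0.011, 1.0, 0.0, -0.001]
force: [0.2, 0.4, -1.5]
width: 0.013
finger_force: 50.0
time_s: 14.05
tool_pos: [0.5078, -0.1047, 0.073]
orientation: [-0.011, 1.0, 0.0, -0.001]
force: [-0.3, -0.1, -0.2]
width: 0.0128
finger_force: 50.0
```

The head is 3.6 mm into the slot with no contact force.

```bash
python3 -m crank '{"travel":[[0,0,0.007],[0,0,0.014],[0,0,0.021],[0,0,0.027],[0,0,0.027]],"dr":[[0,0,0],[0,0,0],[0,0,0],[0,0,0],[0,0,0]],"gripper":[1,1,1,1,1]}'
python3 -m crank '{"travel":[[0,0,0.003],[0,0,0.004],[0,0,0.004]],"dr":[[0,0,0],[0,0,0],[0,0,0]],"gripper":[1,1,1]}'
```

```text
time_s: 14.55
tool_pos: [0.5076, -0.1046, 0.0565]
orientation: [-0.011, 1.0, 0.0, -0.001]
force: [0.4, -0.7, -1.5]
width: 0.0128
finger_force: 50.0
time_s: 14.85
tool_pos: [0.508, -0.1047, 0.0547]
orientation: [-0.011, 1.0, 0.0, -0.0]
force: [0.3, -0.1, -0.7]
width: 0.0128
finger_force: 50.0
```

```bash
python3 -m crank '{"travel":[[0,0,0.002],[0,0,0.003],[0,0,0.003]],"dr":[[0,0,0],[0,0,0],[0,0,0]],"gripper":[1,1,1]}'
python3 -m crank '{"travel":[[0,0,0.001],[0,0,0.0015],[0,0,0.0015]],"dr":[[0,0,0],[0,0,0],[0,0,0]],"gripper":[1,1,1]}'
```

```text
time_s: 15.15
tool_pos: [0.508, -0.1047, 0.0529]
orientation: [-0.011, 1.0, 0.0, -0.0]
force: [-0.5, 1.0, -0.8]
width: 0.0126
finger_force: 50.0
time_s: 15.45
tool_pos: [0.508, -0.1048, 0.0521]
orientation: [-0.011, 1.0, 0.0, -0.0]
force: [-0.7, 0.1, 1.8]
width: 0.0128
finger_force: 50.0
```

```bash
python3 -m crank '{"travel":[[0,0,0],[0,0,0],[0,0,0],[0,0,0],[0,0,0],[0,0,0],[0,0,0],[0,0,0]],"dr":[[0,0,0.03],[0,0,0.065],[0,0,0.1],[0,0,0.135],[0,0,0.17],[0,0,0.205],[0,0,0.24],[0,0,0.25]],"gripper":[1,1,1,1,1,1,1,1]}'
python3 -c "
from h import *
o=get_obs();print(o['moment'],o['joint_pos'],Rn.from_quat(o['orientation']).as_matrix()[:,1].round(3))"
```

```text
time_s: 16.25
tool_pos: [0.5084, -0.1049, 0.0521]
orientation: [0.374, 0.927, -0.0, 0.0]
force: [-0.1, 0.1, 0.2]
width: 0.0129
finger_force: 50.0
[-0.02101808 -0.24722279  0.00070007] [-2.26250358e-01  5.38896255e-01  1.95695544e+00 -2.13573025e-04
  6.45492437e-01 -1.03044843e+00] [0.694 0.72  0.   ]
```

```bash
python3 -m crank '{"travel":[[0,0,0],[0,0,0],[0,0,0],[0,0,0],[0,0,0],[0,0,0],[0,0,0],[0,0,0]],"dr":[[0,0,0.03],[0,0,0.065],[0,0,0.1],[0,0,0.135],[0,0,0.17],[0,0,0.205],[0,0,0.24],[0,0,0.25]],"gripper":[1,1,1,1,1,1,1,1]}'
python3 -m crank '{"travel":[[0,0,0],[0,0,0]],"dr":[[0,0,0],[0,0,0]],"gripper":[1,1]}'
python3 -c "
from h import *
o=get_obs();print(o['moment'],o['joint_pos'],Rn.from_quat(o['orientation']).as_matrix()[:,1].round(3))"
```

```text
time_s: 17.05
tool_pos: [0.5083, -0.1049, 0.0522]
orientation: [0.7, 0.714, -0.0, 0.0]
force: [0.4, -0.0, 0.6]
width: 0.0124
finger_force: 50.0
time_s: 17.25
tool_pos: [0.5082, -0.1049, 0.0521]
orientation: [0.699, 0.715, -0.0, 0.0]
force: [0.5, 0.6, 1.1]
width: 0.0131
finger_force: 50.0
[-0.07792037 -0.1667232  -0.02891015] [-2.26309781e-01  5.38862303e-01  1.95707010e+00 -2.44814720e-04
  6.45722869e-01 -2.49636148e-01] [ 1.     0.024 -0.   ]
```

```bash
python3 -m crank '{"travel":[[0,0,0.0015],[0,0,0.0015],[0,0,0.0015]],"dr":[[0,0,0],[0,0,0],[0,0,0]],"gripper":[1,1,1]}'
```

```text
time_s: 17.55
tool_pos: [0.5083, -0.1048, 0.0521]
orientation: [0.699, 0.715, -0.0, 0.0]
force: [-2.8, -0.5, 12.7]
width: 0.013
finger_force: 50.0
```

Firmly seated: 12.7 N with no further descent. I'll open a little, since the channel sides are close, then lift clear and look.

```bash
python3 -m crank '{"travel":[[0,0,0],[0,0,0],[0,0,0],[0,0,-0.02],[0,0,-0.07],[0,0,-0.14],[0,0,-0.2],[0,0,-0.22]],"dr":[[0,0,0],[0,0,0],[0,0,0],[0,0,0],[0,0,0],[0,0,0],[0,0,0],[0,0,0]],"gripper":[0.45,0.45,0.45,0.45,0.45,0.45,0.45,0.45]}'
python3 - <<'E'
from h import *
T=get_image("top");S=get_image("scene");W=get_image("wrist"); m=camera_model("wrist")
for d in(0,.0505): print(proj(m,[.5085,-.104,.039+d]))
cv2.imwrite("pics/fin.png",np.hstack([cv2.resize(W,(400,300)),cv2.resize(S[260:380,100:260],(400,300))]))
cv2.imwrite("pics/fw.png",W)
E
```

```text
time_s: 18.35
tool_pos: [0.5099, -0.1052, 0.1873]
orientation: [0.699, 0.715, 0.001, 0.002]
force: [0.1, -0.6, 0.1]
width: 0.0244
finger_force: 0.0
[280.02816689 194.93526284]
[280.11419761 208.69898915]
```

View pics/fin.png

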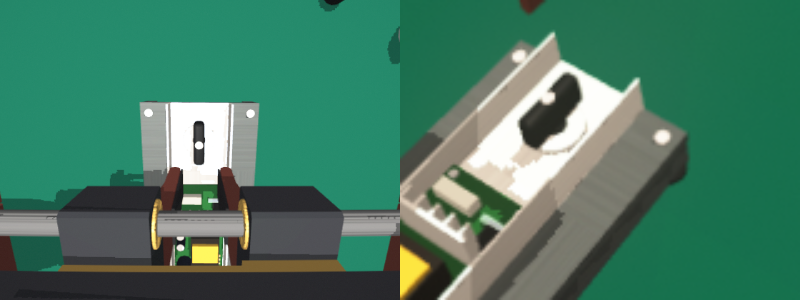

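The final views show the wing lying along the channel, square across the slot, with its nub at (278,203) where a seated clamp should be. The collar is on the floor and the gripper is clear.

```bash
python3 -c "
from bench import *
print(close_job())"
```

```text
the job is handed in; nothing more can be done
None
```

The clamp was stood on its head on the bench and released. It was then taken by its wing, dropped through the slot, turned a quarter turn clockwise and let go: collar down, wing square across the slot, handed in at about 18.5 s, board and bystanders not touched as far as I could see.

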